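# Draw the next board carrier up to the stop on the hand-assembly line

### The arm

A 6-joint arm with a two-finger parallel gripper is mounted at the origin on the work surface. World frame = base frame: x ahead of the robot, y to its left, z up, the work surface at z = 0. Lengths are in m, angles in rad, forces in N, time in s.
With the tool pointing down it reaches from about 0.35 to 0.925 m from the base axis. Payload 6.4 kg.
Tool frame: the origin (TCP) lies midway between the tips of the shut fingers; the grasp point (between the pads) lies 19 mm behind it; z points along the fingers, x is the direction in which the jaws open and shut, and the axes are right-handed (so a half turn about z gives the same grasp; the last joint's range is limited). The gripper opens to 94 mm and grips with 3 to 60 N. Pads are 16 mm wide; open, the fingers measure 119 mm over their backs; the gripper's body (75 mm by 177 mm) begins 78 mm behind the grasp point.
Start: joints at [1.103, 0.245, 1.558, -0, 1.339, -0.174], TCP at [0.188, 0.622, 0.205] pointing down, gripper open.
Joint ranges: [-3.13, 3.13], [-1.02, 2.26], [0.13, 2.54], [-0.95, 4.09], [0.21, 2.88], [-2.74, 2.74]. Speed limits (rad/s): [2.57, 2.57, 3.14, 3.14, 3.14, 3.14].

### API

Orientations are given as [roll, pitch, yaw] about the fixed x, y, z axes, in that order (R = Rz(yaw) Ry(pitch) Rx(roll)).
In Python, from workcell import robot, vision gives the robot as it stands.
- The arm moves only by the shell command python3 -m creep 'ROWS' [OPENING] [FORCE]. ROWS is JSON, a list of rows, each a list of 4 numbers: the shift along the tool's x, y, z in m, then the turn about the tool's z in rad. A call has 1 to 20 rows; each row is the pose to reach, as a shift and turn from the pose measured when the call began, along the tool's axes at that moment; what a row does not reach only later rows make up. A row lasts 1/8 s, in which the tool goes at most 62.5 mm and 10.7 degrees, less where a joint would pass 70% of its speed; a pose out of reach is approached as far as the arm can. A call with a gripper value outside its range is refused whole. OPENING is the finger opening in m, from 0 to 0.094, set as the call begins (- or left out, the last holds). The fingers move at their own pace and stop on an object; FORCE is the grip in N (left out, the last holds). Time passes only in rows, so rows that repeat a pose let the fingers close. It gives the time, the measured TCP pose, the force and the opening at its end, in the units of the state.
- robot.sense(): the state, without advancing time (a new reading comes with each control period).
- vision.grab_frame(name): name is "side" or "top" or "wrist"; returns (picture, depth): 384x512x3 uint8, red, green, blue; 384x512 float32, m along the optical axis (not along the pixel's ray), 0 where there is no reading.
- vision.camera_model(name): a dict with "mtx" (3x3 intrinsics, pixels), "cam_to_world" (4x4, takes a point from camera to world coordinates). Camera axes: x right, y down, z forward; pixel columns grow to the right and rows downward; lengths in m; the calibration is good to about 2 mm. A picture is of the moment at which its call begins: read the wrist's pose just before it. camera_model takes no time and is no camera call; for the wrist camera it gives the pose at the moment of the call.
- robot.hand_in(): hands the job in, once; it reports no verdict.
The state is a dict: "time": time; "joint_pos": joint angles; "joint_vel": joint speeds; "tau": joint torques, N m; "tool_pos": TCP position; "eef_rot": TCP orientation; "ft_force": force on the tool from outside, world axes, zero at the start; "torque": the same for the moment, N m; "gripper_width": opening from 0.0 (shut) to 1.0 (fully open).
Only numpy, scipy, OpenCV 4.12 (cv2) and the standard library are available. Lean on these libraries where they do the work, as an engineer would, in place of code of your own. Each camera call takes 0.05 s, during which the arm holds its last target. There are 200 camera calls.

### The job

Two board carriers are queued on the slide line: hook a fingertip behind the aluminium lip at the leading edge of the front one (the one nearer the stop bar), draw it out along the rails until it rests against the stop, then move clear. Draw it gently and keep it down on its rails, for the transformer on its board is not soldered yet and must stay where it stands; do not touch the board or its parts. Leave the second carrier in the queue and everything else on the bench where it is.

Things in the scene. Friction and masses are not known exactly. Their poses are not given: they have to be found in the camera images.
- track: Slide line: two aluminium rails fixed to the bench, 1340 mm along its y, 214 mm wide over all (x). Origin midway between the rails, at mid-length, at bench height (z=0). Carriers ride on ledges 60 mm above the bench between low guide walls (tops at 69 mm, 2 mm play each side; the -x wall is nearer the robot). They are drawn towards the track's -y, from queue to stop.
- carrier: Front carrier, to be drawn: loose dark plate 180 (x) x 240 (y, along the rails) x 8 mm. Origin: centre of underside, 60 mm above the bench; leading edge at y=-120 mm. With its load about 0.7 kg, 4 N of friction. A bare strip 48 mm long (y), 180 mm wide, lies behind the lip for the fingertip, up to a rib 5 mm high (y=-60 mm) that frames the board; plate top there is 68 mm above the bench.
- lip: The lip of the front carrier: an upright aluminium bar fixed across the whole leading edge of the plate, 180 mm (x) by 12 mm (y, along the rails) by 18 mm high. Origin: centre of its underside, 68 mm above the bench; its top is 86 mm above the bench.
- lip_back (a point): Centre of the lip's rear (+y) face, the face to pull on; 77 mm above the bench. Axes as the carrier's.
- lip_front (a point): Centre of the lip's front (-y) face, the face that meets the stop; 77 mm above the bench. Axes as the carrier's.
- nest (a point): Where the board's origin belongs on the front carrier: centre of the frame of ribs, on the plate's top. Moves with the carrier.
- board: The circuit board on the front carrier: green, 130 mm (x) by 150 mm (y) by 2 mm, lying loose in its frame of ribs with 2 mm play, carrying parts up to 28 mm tall. Origin: centre of its underside. Not to be touched.
- seat (a point): Where the transformer's origin belongs on the board, on the board's top. Moves with the board.
- transformer: Small yellow and dark transformer, 34 x 30 mm and 26 mm high, 60 g, standing loose on the board, not soldered; a jolt makes it slide or tip. Origin: centre of its underside. Not to be touched.
- stop: The stop: an aluminium bar clamped across both rails, 190 mm (x) by 20 mm (y) and from 61 to 86 mm above the bench, with a dark clamp and a black thumb screw at each end (to 95 mm high). Fixed. Origin: below the middle of the face that meets the carrier, at bench height; its axes are the track's.
- stop_face (a point): Centre of the stop's +y face, which the carrier's lip must come to rest against; 75 mm above the bench. Axes as the track's.
- carrier2: The second carrier in the queue, just like the first with a board of its own, standing 4 to 8 mm behind it on the rails. Origin and axes as the front carrier's. To stay where it is.
- reel: Bystander: solder reel with green flanges standing on end, 62 mm across and 56 mm high, beside the rails. Origin: centre of its underside.
- pot: Bystander: open white ceramic pot, 68 mm across and 58 mm high, beside the rails. Origin: centre of its underside.
- flux: Bystander: white flux bottle with a black cap, 48 mm across and 105 mm high, beyond the rails. Origin: centre of its underside.

How it is judged:
By the outcome, as a careful person would: the job done as asked, in the order asked, and still so for the second after the job is handed in, with the robot touching nothing.
It also fails if it takes over 42 s, if anything falls off the work surface, if the arm or the gripper's body presses on something with over 40 N, if the wrist force passes 120 N, or if a joint passes its speed limit or range.

## Working session

There is one attempt and no reset: what is moved stays moved. The work goes in short steps, Python scripts to look and compute and a shell command to move; the robot and the scene stay as the last step left them, time stands still between calls to the robot, and variables do not carry over. Pictures are saved under pics/ and viewed, about 8 in all and at most 12, crops included, and the job is handed in when it is done.

```bash
mkdir -p pics && cat > h.py <<'E'
import numpy as np,cv2
from workcell import robot,vision
def grab(n,tag):
    m=vision.camera_model(n); p,d=vision.grab_frame(n)
    cv2.imwrite(f'pics/{tag}.png',p[...,::-1]); np.savez(f'pics/{tag}.npz',d=d,K=m['mtx'],T=m['cam_to_world'],p=p)
def cloud(tag):
    f=np.load(f'pics/{tag}.npz'); d=f['d'];K=f['K'];T=f['T']
    v,u=np.indices(d.shape)
    P=np.stack([(u-K[0,2])/K[0,0]*d,(v-K[1,2])/K[1,1]*d,d],-1)@T[:3,:3].T+T[:3,3]
    P[d==0]=np.nan
    return P,f['p']
E
python3 - <<'E'
from h import *
s=robot.sense();print({k:np.round(v,3) for k,v in s.items()})
for n in('top','side'):grab(n,n+'0')
a=cv2.imread('pics/top0.png');b=cv2.imread('pics/side0.png')
cv2.imwrite('pics/both0.png',cv2.resize(np.hstack([a,b]),(800,300)))
E
```

```text
{'time': np.float64(0.0), 'joint_pos': array([ 1.103,  0.246,  1.559,  0.   ,  1.339, -0.174]), 'joint_vel': array([ 0.001, -0.002, -0.002, -0.   ,  0.002,  0.   ]), 'tau': array([-1.0000e-03, -4.1583e+01, -3.1461e+01,  6.8000e-02,  3.3000e-02,
       -0.0000e+00]), 'tool_pos': array([0.188, 0.622, 0.204]), 'eef_rot': array([-3.141e+00,  2.000e-03,  1.277e+00]), 'ft_force': array([ 0.316, -0.899, -0.01 ]), 'torque': array([-0.03 , -0.054,  0.036]), 'gripper_width': np.float64(1.0)}
```

View pics/top0.png

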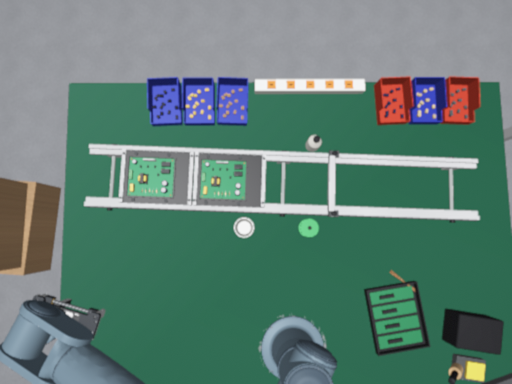

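View pics/side0.png

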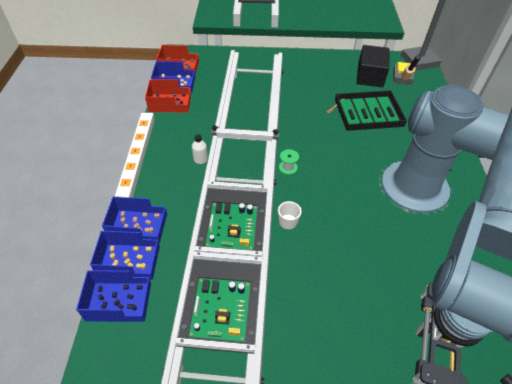

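The top view shows the front carrier at about u 198–266, v 152–206, with its lip near u 263. The stop is at u 332 and the second carrier sits to its left. The pot (244,228) and reel (309,228) are on the robot side of the rails.

```bash
python3 - <<'E'
from h import *
P,p=cloud('top0')
for n,(u,v) in dict(lip_near=(263,204),lip_mid=(263,180),lip_far=(263,156),stop_m=(332,183),stopn=(332,210),stopf=(332,157),railnL=(90,202),railnR=(475,215),railfL=(92,148),railfR=(474,163),pot=(244,228),reel=(309,228),flux=(314,142),strip=(255,180)).items(): print(n,P[v,u].round(3))
c=cv2.resize(p[135:250,180:350,::-1],None,fx=4.7,fy=4.7,interpolation=cv2.INTER_CUBIC);cv2.imwrite('pics/c1.png',c)
E
```

```text
lip_near [0.489 0.096 0.085]
lip_mid [0.569 0.096 0.089]
lip_far [0.651 0.095 0.09 ]
stop_m [ 0.558 -0.137  0.088]
stopn [ 0.466 -0.133  0.092]
stopf [ 0.646 -0.139  0.09 ]
railnL [0.502 0.676 0.071]
railnR [ 0.446 -0.633  0.062]
railfL [0.687 0.677 0.066]
railfR [ 0.627 -0.642  0.064]
pot [0.41  0.161 0.007]
reel [ 0.408 -0.06   0.057]
flux [ 0.698 -0.079  0.091]
strip [0.572 0.122 0.067]
```

View pics/c1.png

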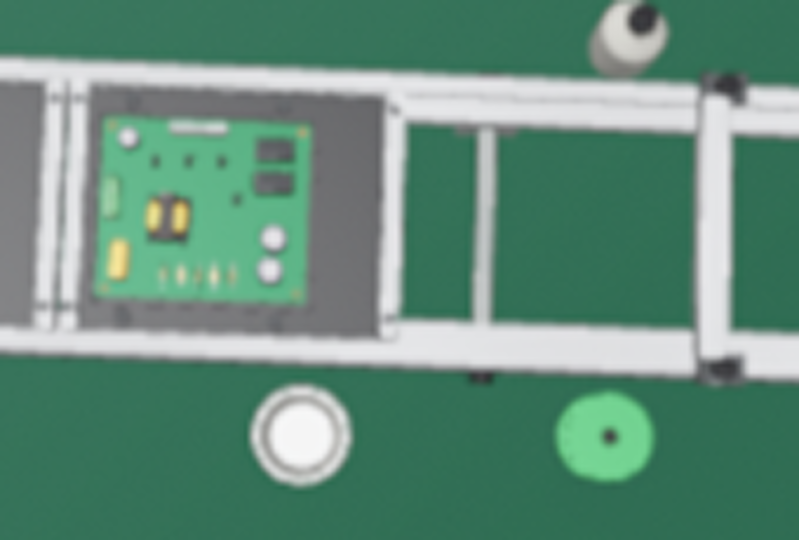

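```bash
python3 -m creep '[[-0.011,0.015,0,0.04],[-0.033,0.046,0,0.12],[-0.058,0.082,0,0.21],[-0.083,0.117,0,0.30],[-0.109,0.153,0,0.40],[-0.134,0.189,0,0.49],[-0.160,0.224,0,0.58],[-0.185,0.260,0,0.67],[-0.210,0.296,0,0.77],[-0.236,0.332,0,0.86],[-0.261,0.367,0,0.95],[-0.287,0.403,0,1.04],[-0.312,0.439,0,1.14],[-0.334,0.469,0,1.21],[-0.352,0.495,0,1.28],[-0.363,0.510,0,1.32],[-0.363,0.510,0,1.32],[-0.363,0.510,0,1.32]]' 0 20
python3 - <<'E'
from h import *
s=robot.sense();print(s['tool_pos'],s['eef_rot'],s['gripper_width'])
grab('wrist','w1');grab('top','t1')
a=cv2.imread('pics/w1.png')
E
```

```text
time: 2.35
tool_pos: [0.5704, 0.1271, 0.2048]
eef_rot: [3.14, 0.001, -0.042]
ft_force: [-0.4, 0.7, 0.3]
gripper_width: 0.003
[0.57036083 0.12709734 0.20483021] [ 3.14025399e+00  1.21925779e-03 -4.20488987e-02] 0.0031744198410821934
```

View pics/w1.png

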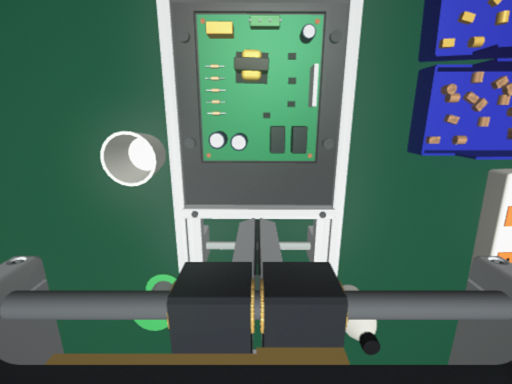

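The wrist view shows the lip crossing at v 207–218, u 183–337. The bare strip is above it at v 163–207, the board spans v 13–163, and the transformer is at about (251,65).

```bash
python3 - <<'E'
from h import *
P,p=cloud('w1')
for u in (195,215,300,325):
    print(u,[(v,*P[v,u].round(4)) for v in range(198,226,3)])
for n,(u,v) in dict(left=(183,212),right=(337,212),strip=(257,185),ribL=(200,163),ribR=(318,163),tr=(251,65)).items(): print(n,P[v,u].round(4))
P,p=cloud('t1')
for v in (165,195): print('stop',[(u,*P[v,u].round(4)) for u in range(324,340,2)])
E
```

```text
195 [(198, np.float64(0.4939), np.float64(0.1129), np.float64(0.0697)), (201, np.float64(0.4935), np.float64(0.109), np.float64(0.0695)), (204, np.float64(0.4929), np.float64(0.1049), np.float64(0.0688)), (207, np.float64(0.4954), np.float64(0.1047), np.float64(0.0801)), (210, np.float64(0.4971), np.float64(0.1037), np.float64(0.0884)), (213, np.float64(0.4971), np.float64(0.1005), np.float64(0.0898)), (216, np.float64(0.4967), np.float64(0.0967), np.float64(0.0895)), (219, np.float64(0.4892), np.float64(0.0828), np.float64(0.0625)), (222, np.float64(0.4885), np.float64(0.0782), np.float64(0.0613)), (225, np.float64(0.4882), np.float64(0.0742), np.float64(0.0617))]
215 [(198, np.float64(0.5182), np.float64(0.1116), np.float64(0.0685)), (201, np.float64(0.5179), np.float64(0.1078), np.float64(0.0687)), (204, np.float64(0.5178), np.float64(0.1043), np.float64(0.0699)), (207, np.float64(0.5195), np.float64(0.1041), np.float64(0.0813)), (210, np.float64(0.5203), np.float64(0.1024), np.float64(0.0874)), (213, np.float64(0.5204), np.float64(0.0994), np.float64(0.0894)), (216, np.float64(0.
[... 2159 characters left out ...]
0.0824)), (336, np.float64(0.6347), np.float64(-0.1746), np.float64(-0.0023)), (338, np.float64(0.6345), np.float64(-0.1816), np.float64(-0.0009))]
stop [(324, np.float64(0.5258), np.float64(-0.1279), np.float64(-0.0037)), (326, np.float64(0.5258), np.float64(-0.1354), np.float64(-0.0048)), (328, np.float64(0.5184), np.float64(-0.1253), np.float64(0.0738)), (330, np.float64(0.5171), np.float64(-0.129), np.float64(0.0872)), (332, np.float64(0.5171), np.float64(-0.1359), np.float64(0.0868)), (334, np.float64(0.5173), np.float64(-0.1434), np.float64(0.0836)), (336, np.float64(0.5251), np.float64(-0.1707), np.float64(-0.0007)), (338, np.float64(0.5253), np.float64(-0.1783), np.float64(-0.0025))]
```

```bash
python3 -m creep '[[0,0,0.012,0],[0,0,0.030,0],[0,0,0.050,0],[0,0,0.070,0],[0,0,0.090,0],[0,0,0.105,0],[0,0,0.117,0],[0,0,0.125,0],[0,0,0.129,0],[0,0,0.131,0],[0,0,0.131,0]]'
python3 -m creep '[[0,0.003,0,0],[0,0.007,0,0],[0,0.010,0,0],[0,0.012,0,0],[0,0.013,0,0],[0,0.014,0,0],[0,0.014,0,0]]'
python3 - <<'E'
from h import *
grab('wrist','w2');print(robot.sense()['ft_force'])
E
```

```text
time: 3.82
tool_pos: [0.5705, 0.1272, 0.0742]
eef_rot: [3.14, 0.0, -0.042]
ft_force: [-0.2, 0.4, 0.1]
gripper_width: 0.007
time: 4.7
tool_pos: [0.5699, 0.1133, 0.0742]
eef_rot: [3.14, 0.0, -0.041]
ft_force: [0.2, 0.1, 0.1]
gripper_width: 0.005
[ 0.61871056  0.78937806 -0.20106541]
```

View pics/w2.png

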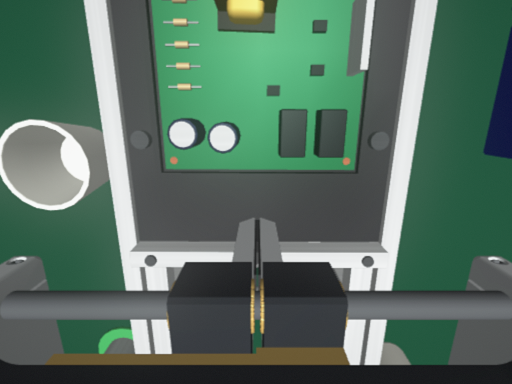

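The fingertips (257,222) are down in the bare strip behind the lip (v 243–265), and the rib and board are clear. Next I make contact slowly.

```bash
python3 -m creep '[[0,0.001,0,0],[0,0.002,0,0],[0,0.003,0,0],[0,0.0035,0,0],[0,0.004,0,0],[0,0.0045,0,0],[0,0.005,0,0],[0,0.0055,0,0],[0,0.006,0,0],[0,0.0065,0,0],[0,0.007,0,0],[0,0.0075,0,0],[0,0.008,0,0],[0,0.0085,0,0],[0,0.009,0,0]]'
python3 - <<'E'
from h import *
grab('wrist','w3')
P,p=cloud('w3');P0,_=cloud('w2')
for u in (160,350):
  for Q in (P0,P):
    m=(Q[200:300,u,2]>.084)&(Q[200:300,u,2]<.095);print(u,Q[200:300,u][m][[0,-1]].round(4))
E
```

```text
time: 6.62
tool_pos: [0.5696, 0.1042, 0.0743]
eef_rot: [3.14, 0.0, -0.041]
ft_force: [0.2, 4.6, -0.5]
gripper_width: 0.004
160 [[0.5018 0.1042 0.0844]
 [0.5021 0.0943 0.089 ]]
160 [[0.5021 0.0972 0.0855]
 [0.5015 0.0863 0.0881]]
350 [[0.6349 0.0988 0.0844]
 [0.634  0.0879 0.0886]]
350 [[0.6339 0.0922 0.086 ]
 [0.6336 0.0812 0.0884]]
```

Contact gives 4.6 N and the carrier follows (about 7 mm moved). About 209 mm is left to the stop, so I draw it in smooth ramps.

```bash
python3 -m creep '[[0,0.0005,0,0],[0,0.002,0,0],[0,0.0045,0,0],[0,0.008,0,0],[0,0.0125,0,0],[0,0.018,0,0],[0,0.024,0,0],[0,0.030,0,0],[0,0.036,0,0],[0,0.042,0,0],[0,0.048,0,0],[0,0.054,0,0],[0,0.060,0,0],[0,0.066,0,0],[0,0.0715,0,0],[0,0.076,0,0],[0,0.0795,0,0],[0,0.082,0,0],[0,0.0835,0,0],[0,0.084,0,0]]'
python3 - <<'E'
from h import *
grab('wrist','w4')
E
```

```text
time: 9.18
tool_pos: [0.5659, 0.0202, 0.0743]
eef_rot: [3.14, 0.001, -0.041]
ft_force: [0.0, 3.5, -2.3]
gripper_width: 0.008
```

View pics/w4.png

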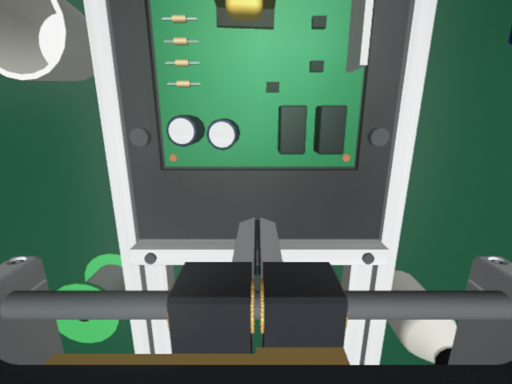

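The carrier follows squarely: the lip is at v 240–262 against the fingers and the transformer is still at about (245,10). I continue.

```bash
python3 -m creep '[[0,0.0005,0,0],[0,0.002,0,0],[0,0.0045,0,0],[0,0.008,0,0],[0,0.0125,0,0],[0,0.018,0,0],[0,0.024,0,0],[0,0.030,0,0],[0,0.036,0,0],[0,0.042,0,0],[0,0.048,0,0],[0,0.054,0,0],[0,0.060,0,0],[0,0.066,0,0],[0,0.0715,0,0],[0,0.076,0,0],[0,0.0795,0,0],[0,0.082,0,0],[0,0.0835,0,0],[0,0.084,0,0]]'
python3 - <<'E'
from h import *
grab('top','t2');grab('side','s2');grab('wrist','w5')
P,p=cloud('t2')
for v in (165,195): print([(u,*P[v,u][1:].round(4)) for u in range(310,336,2)])
c=cv2.resize(p[135:250,240:360,::-1],None,fx=5,fy=5,interpolation=cv2.INTER_CUBIC);cv2.imwrite('pics/c2.png',c)
E
```

```text
time: 11.72
tool_pos: [0.5625, -0.0638, 0.0744]
eef_rot: [3.14, 0.001, -0.041]
ft_force: [0.2, 3.8, -3.1]
gripper_width: 0.006
[(310, np.float64(-0.0074), np.float64(0.4132)), (312, np.float64(-0.0127), np.float64(0.4114)), (314, np.float64(-0.0184), np.float64(0.4079)), (316, np.float64(-0.0267), np.float64(0.3908)), (318, np.float64(-0.0309), np.float64(0.3956)), (320, np.float64(-0.036), np.float64(0.3954)), (322, np.float64(-0.0414), np.float64(0.3943)), (324, np.float64(-0.0469), np.float64(0.3921)), (326, np.float64(-0.0519), np.float64(0.3927)), (328, np.float64(-0.0565), np.float64(0.3951)), (330, np.float64(-0.0613), np.float64(0.3967)), (332, np.float64(-0.0663), np.float64(0.3972)), (334, np.float64(-0.0724), np.float64(0.3931))]
[(310, np.float64(-0.0017), np.float64(0.4355)), (312, np.float64(-0.0059), np.float64(0.4387)), (314, np.float64(-0.0091), np.float64(0.4478)), (316, np.float64(-0.014), np.float64(0.447)), (318, np.float64(-0.0182), np.float64(0.4503)), (320, np.float64(-0.0219), np.float64(0.4557)), (322, np.float64(-0.0277), np.float64(0.4501)), (324, np.float64(-0.0325), np.float64(0.4501)), (326, np.float64(-0.0375), np.float64(0.4489)), (328, np.float64(-0.0426), np.float64(0.4477)), (330, np.float64(-0.0476), np.float64(0.4468)), (332, np.float64(-0.0519), np.float64(0.4486)), (334, np.float64(-0.0591), np.float64(0.4386))]
```

View pics/s2.png

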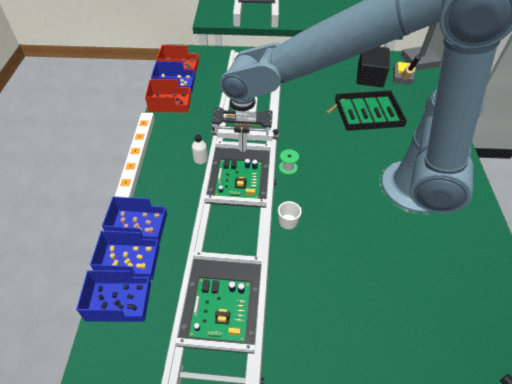

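The carrier is near the stop and carrier 2 hasn't moved. The z force has drifted to −3 N, meaning the finger is rubbing upward on the lip, so I ease the tip down about 1 mm as I continue.

```bash
python3 -m creep '[[0,0.0005,0.0001,0],[0,0.002,0.0003,0],[0,0.0045,0.0005,0],[0,0.0075,0.0006,0],[0,0.0105,0.0007,0],[0,0.0135,0.0008,0],[0,0.0165,0.0008,0],[0,0.0195,0.0008,0],[0,0.0225,0.0008,0],[0,0.025,0.0008,0],[0,0.027,0.0008,0],[0,0.0285,0.0008,0],[0,0.0295,0.0008,0],[0,0.0305,0.0008,0],[0,0.0315,0.0008,0],[0,0.0325,0.0008,0],[0,0.0335,0.0008,0],[0,0.0340,0.0008,0],[0,0.0345,0.0008,0],[0,0.035,0.0008,0]]'
```

```text
time: 14.38
tool_pos: [0.5616, -0.0985, 0.0744]
eef_rot: [3.14, -0.001, -0.041]
ft_force: [0.5, 5.4, 1.6]
gripper_width: 0.005
```

```bash
python3 -m creep '[[0,0.0005,0,0],[0,0.001,0,0],[0,0.0015,0,0],[0,0.002,0,0],[0,0.0025,0,0],[0,0.003,0,0],[0,0.0035,0,0],[0,0.004,0,0]]'
python3 - <<'E'
from h import *
grab('wrist','w6')
P,p=cloud('w6')
for u in (165,350):
    print([(v,*P[v,u][1:].round(4)) for v in range(236,292,4)])
E
```

```text
time: 15.38
tool_pos: [0.5615, -0.1026, 0.0745]
eef_rot: [3.14, -0.001, -0.041]
ft_force: [0.6, 4.8, 0.1]
gripper_width: 0.008
[(236, np.float64(-0.1079), np.float64(0.0695)), (240, np.float64(-0.1098), np.float64(0.0724)), (244, np.float64(-0.1101), np.float64(0.0786)), (248, np.float64(-0.1102), np.float64(0.0846)), (252, np.float64(-0.1113), np.float64(0.0885)), (256, np.float64(-0.1146), np.float64(0.0879)), (260, np.float64(-0.1175), np.float64(0.0883)), (264, np.float64(-0.1204), np.float64(0.0886)), (268, np.float64(-0.1241), np.float64(0.0877)), (272, np.float64(-0.1271), np.float64(0.0878)), (276, np.float64(-0.1305), np.float64(0.0875)), (280, np.float64(-0.1331), np.float64(0.0885)), (284, np.float64(-0.1367), np.float64(0.0879)), (288, np.float64(-0.1396), np.float64(0.0885))]
[(236, np.float64(-0.1133), np.float64(0.07)), (240, np.float64(-0.1148), np.float64(0.0736)), (244, np.float64(-0.1151), np.float64(0.0794)), (248, np.float64(-0.1147), np.float64(0.0861)), (252, np.float64(-0.1166), np.float64(0.0882)), (256, np.float64(-0.12), np.float64(0.0876)), (260, np.float64(-0.1229), np.float64(0.088)), (264, np.float64(-0.1264), np.float64(0.0873)), (268, np.float64(-0.1293), np.float64(0.0878)), (272, np.float64(-0.1321), np.float64(0.0884)), (276, np.float64(-0.1351), np.float64(0.0886)), (280, np.float64(-0.139), np.float64(0.0877)), (284, np.float64(-0.1423), np.float64(0.0876)), (288, np.float64(-0.145), np.float64(0.0885))]
```

View pics/w6.png

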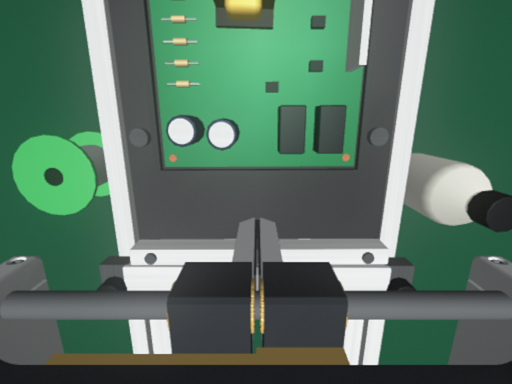

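The gap to the stop is nearly closed: the lip's front edge and the stop are only a thin line apart at v≈265. The force is still just friction (4.8 N), so I creep on and watch for it to rise.

```bash
python3 -m creep '[[0,0.0004,0,0],[0,0.0008,0,0],[0,0.0012,0,0],[0,0.0016,0,0]]'
```

```text
time: 15.92
tool_pos: [0.5614, -0.1039, 0.0745]
eef_rot: [3.141, -0.001, -0.041]
ft_force: [-0.1, 6.1, 0.6]
gripper_width: 0.003
```

```bash
python3 -m creep '[[0,0.0004,0,0],[0,0.0008,0,0],[0,0.0012,0,0]]'
```

```text
time: 16.3
tool_pos: [0.5614, -0.104, 0.0745]
eef_rot: [-3.14, -0.001, -0.042]
ft_force: [0.2, 8.4, 0.9]
gripper_width: 0.006
```

```bash
python3 -m creep '[[0,0.0006,0,0],[0,0.0012,0,0],[0,0.0018,0,0],[0,0.0018,0,0]]'
```

```text
time: 16.8
tool_pos: [0.5614, -0.1045, 0.0745]
eef_rot: [-3.137, -0.001, -0.042]
ft_force: [1.2, 8.6, 1.0]
gripper_width: 0.006
```

```bash
python3 -m creep '[[0,0.001,0,0],[0,0.002,0,0],[0,0.003,0,0],[0,0.003,0,0]]'
python3 - <<'E'
from h import *
grab('wrist','w7');P,p=cloud('w7')
c=cv2.resize(p[225:300,90:420,::-1],None,fx=2.4,fy=2.4,interpolation=cv2.INTER_CUBIC);cv2.imwrite('pics/c7.png',c)
for u in (165,350): print([(v,*P[v,u][1:].round(4)) for v in range(244,276,4)])
E
```

```text
time: 17.3
tool_pos: [0.5615, -0.1047, 0.0746]
eef_rot: [-3.131, -0.001, -0.043]
ft_force: [0.9, 13.9, 2.5]
gripper_width: 0.006
[(244, np.float64(-0.1111), np.float64(0.0806)), (248, np.float64(-0.1115), np.float64(0.0862)), (252, np.float64(-0.1139), np.float64(0.0876)), (256, np.float64(-0.1166), np.float64(0.0882)), (260, np.float64(-0.1195), np.float64(0.0884)), (264, np.float64(-0.1227), np.float64(0.0881)), (268, np.float64(-0.1264), np.float64(0.0871)), (272, np.float64(-0.1295), np.float64(0.0871))]
[(244, np.float64(-0.1173), np.float64(0.0794)), (248, np.float64(-0.117), np.float64(0.0861)), (252, np.float64(-0.1196), np.float64(0.0871)), (256, np.float64(-0.1219), np.float64(0.0883)), (260, np.float64(-0.1254), np.float64(0.0877)), (264, np.float64(-0.1278), np.float64(0.0889)), (268, np.float64(-0.1318), np.float64(0.0874)), (272, np.float64(-0.1347), np.float64(0.0878))]
```

View pics/c7.png

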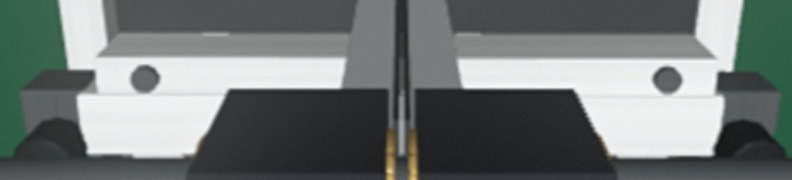

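The lip sits flush against the stop across its full width. The force climbed to 13.9 N with no further motion. Now I unload, back off 13 mm within the strip and lift.

```bash
python3 -m creep '[[0,-0.0005,0,0],[0,-0.001,0,0],[0,-0.002,0,0],[0,-0.004,0,0],[0,-0.007,0,0],[0,-0.010,0,0],[0,-0.012,0,0],[0,-0.013,0,0],[0,-0.013,0,0],[0,-0.013,-0.004,0],[0,-0.013,-0.015,0],[0,-0.013,-0.03,0],[0,-0.013,-0.05,0],[0,-0.013,-0.075,0],[0,-0.013,-0.10,0],[0,-0.013,-0.125,0],[0,-0.013,-0.145,0],[0,-0.013,-0.155,0],[0,-0.013,-0.16,0],[0,-0.013,-0.16,0]]'
python3 - <<'E'
from h import *
grab('wrist','w8');P,p=cloud('w8')
for n in (195,325):
    print([(v,*P[v,n][1:].round(4)) for v in range(196,232,3)])
E
```

```text
time: 19.85
tool_pos: [0.5617, -0.0932, 0.2343]
eef_rot: [-3.131, 0.0, -0.043]
ft_force: [-0.3, -0.1, -0.0]
gripper_width: 0.003
[(196, np.float64(-0.1105), np.float64(0.072)), (199, np.float64(-0.1105), np.float64(0.0865)), (202, np.float64(-0.1145), np.float64(0.0866)), (205, np.float64(-0.1182), np.float64(0.0876)), (208, np.float64(-0.1221), np.float64(0.0878)), (211, np.float64(-0.1263), np.float64(0.0875)), (214, np.float64(-0.1303), np.float64(0.0876)), (217, np.float64(-0.1343), np.float64(0.088)), (220, np.float64(-0.1384), np.float64(0.088)), (223, np.float64(-0.1523), np.float64(0.0621)), (226, np.float64(-0.1567), np.float64(0.0625)), (229, np.float64(-0.1621), np.float64(0.0603))]
[(196, np.float64(-0.1184), np.float64(0.0697)), (199, np.float64(-0.1177), np.float64(0.0857)), (202, np.float64(-0.121), np.float64(0.0879)), (205, np.float64(-0.1249), np.float64(0.0884)), (208, np.float64(-0.129), np.float64(0.088)), (211, np.float64(-0.1328), np.float64(0.0889)), (214, np.float64(-0.1369), np.float64(0.0887)), (217, np.float64(-0.1415), np.float64(0.0874)), (220, np.float64(-0.1453), np.float64(0.0884)), (223, np.float64(-0.1525), np.float64(0.0807)), (226, np.float64(-0.1563), np.float64(0.0818)), (229, np.float64(-0.1603), np.float64(0.0826))]
```

View pics/w8.png

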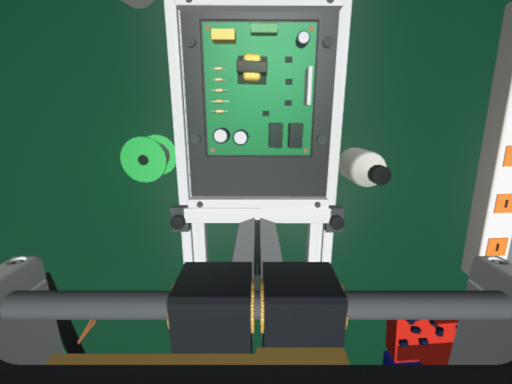

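The fingers are clear. The carrier rests on the stop (v≈208), the transformer at (252,66) is upright at the same place on its board, and the reel and flux bottle are standing. Last, I run a numeric check on carrier 2 and the bystanders, then hand in.

```bash
python3 - <<'E'
from h import *
grab('side','s9')
a=cv2.imread('pics/side0.png').astype(int);b=cv2.imread('pics/s9.png').astype(int)
for n,(u0,u1,v0,v1) in dict(carrier2=(175,268,262,350),pot=(274,304,198,230),reel=(282,302,148,175),flux=(190,210,133,165)).items():
    print(n,abs(a-b)[v0:v1,u0:u1].max(2).mean().round(2),(abs(a-b)[v0:v1,u0:u1].max(2)>30).sum())
# transformer vs board, via homography of the board
g=[cv2.imread(f'pics/{t}.png') for t in('w1','w8')]
box=[(196,323,13,163),(202,317,20,157)];k=cv2.SIFT_create(contrastThreshold=.01)
m=[np.zeros(g[0].shape[:2],np.uint8) for _ in g]
for M,(x0,x1,y0,y1) in zip(m,box): M[y0:y1,x0:x1]=255
(k0,d0),(k1,d1)=[k.detectAndCompute(i,q) for i,q in zip(g,m)]
ms=[x[0] for x in cv2.BFMatcher().knnMatch(d0,d1,k=2) if x[0].distance<.75*x[1].distance]
A=np.float32([k0[x.queryIdx].pt for x in ms]);B=np.float32([k1[x.trainIdx].pt for x in ms])
H,i=cv2.findHomography(A,B,cv2.RANSAC,1.5);R=B-cv2.perspectiveTransform(A[:,None],H)[:,0]
t=(abs(A[:,0]-251)<20)&(abs(A[:,1]-65)<18)
print('inliers',i.sum(),len(i),'transformer residual px',R[t].round(1).tolist())
s=robot.sense();print(s['time'],s['ft_force'].round(2));robot.hand_in()
E
```

```text
carrier2 2.76 0
pot 2.64 0
reel 2.92 0
flux 2.74 0
inliers 64 84 transformer residual px [[-0.10000000149011612, 0.10000000149011612], [0.0, -0.10000000149011612], [0.4000000059604645, 0.10000000149011612], [-0.10000000149011612, 0.10000000149011612], [-0.20000000298023224, -0.6000000238418579], [0.20000000298023224, 0.20000000298023224], [0.10000000149011612, 0.10000000149011612], [-0.10000000149011612, -0.0], [7.599999904632568, 0.30000001192092896], [0.30000001192092896, -0.0], [-0.20000000298023224, -0.10000000149011612], [-0.20000000298023224, -0.10000000149011612], [0.0, 0.20000000298023224], [-0.10000000149011612, 0.20000000298023224], [0.0, -0.10000000149011612], [0.0, -0.10000000149011612], [-0.0, 0.10000000149011612], [0.4000000059604645, 0.30000001192092896]]
19.95 [ 0.26 -0.24 -0.6 ]
the job is handed in; nothing more can be done
```

I drew the front carrier out along the rails with the shut fingertips behind its lip, at no more than about 48 mm/s, until it rested against the stop. Then I backed off within the bare strip, lifted clear to about 0.23 m and handed in at 20 s.

- **Carrier against the stop:** the wrist picture shows no gap across the full width of the lip. When I pushed on, the force rose from about 5 N to 14 N with almost no further movement.
- **Transformer:** it still stands in its place on the board. Matched image points on it agree with the start to 0.6 px or better, except one of the 18 that was off by 7.6 px; I took that as a false match.
- **Second carrier, pot, reel and flux bottle:** the side view shows no change from the start.
- **Upward rub:** about three-quarters of the way along, the finger was pushing up on the lip with about 3 N. I commanded the tip just under 1 mm lower and the upward force went away. I saw no sign of the carrier lifting, but I did not measure it at that moment.

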